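# Hang the round carving sample on the booth's display rail

### The job

Take the round carved sample out of the rack by its wooden grip, hook it over the display rail about a hand's width (80 to 110 mm) to one side of the black mark - the side with more room - and then slide it along the rail, without unhooking it, until it is centred on the mark. Leave it hanging there, straight and at rest; the other two samples stay standing in the rack.

Things in the scene. Friction and masses are not known exactly. Their poses are not given: they have to be found in the camera images.
- round_sample: Carved wooden disc, 72 mm wide (y), 12 thick (x), about 0.2 kg, on a 22x40x20 mm foot, steel hook above. Origin: in the hook, where the rail's axis lies when hung, 140 mm above the foot's underside, 152 above the table in the rack. Axes: z up, x away from the robot in the rack. Square wooden grip 18x18 mm from z +12 to +52 mm: take it from above at about +36 mm, fingers closing along y.
- mark: Black band, 24 mm, round the fixed steel rail (14 mm diameter, axis 190 mm above the table). Origin: on the axis, mid-band; y along the rail, x level across it, away from the robot. The rail is bare between two posts (204 mm tall) whose inner faces lie 74 to 164 mm from the mark towards +y and 164 to 254 mm towards -y (the longer side, to hook on). Under it lies a plank 100 mm wide, 14 thick.
- wide_sample: Bystander, stays in the rack: board 98 mm wide, 40 high; foot, hook, grip and origin as on the round one. Each hook is a 16 mm wide (y) strap open downward, 32 mm wide inside, roof peak at z +8 mm; shank at x -16 to -20 mm down to z -54; free lip at x +16 to +20 ends at z -10; a strap at z -50 to -54 leads back under the hook. Raised 30 mm, the lip passes over the rail from the robot's side.
- slim_sample: Bystander, stays in the rack: board 42 mm wide, 64 high; foot, hook, grip and origin as on the round one. The three stand in any order 105 mm apart along y in a fixed rack (330 mm long, 90 wide, top 28 mm above the table), feet in pockets 16 mm deep with 2 mm play in x, 4 in y: lift straight up 25 mm or more. Rack and rail stand side by side, either one on the left.
Things that resemble listed ones, but are neither listed nor needed, are in the scene too. What is shaped like the round_sample but purple is not meant.

How it is judged (in metres and radians):
On the way, in this order (a step that is already met when the one before it is completed fails the run):
1. the round sample is hooked over the rail, more than 60 mm to one side of the mark (x of round_sample in the frame of mark between -0.01 and 0.01 m and z of round_sample in the frame of mark between -0.012 and 0.012 m and (y of round_sample in the frame of mark above 0.06 m or y of round_sample in the frame of mark below -0.06 m) and y of round_sample in the frame of mark between -0.25 and 0.25 m), for 0.2 s.
2. still hooked, it slides along the rail: it passes 20 to 50 mm from the mark (x of round_sample in the frame of mark between -0.01 and 0.01 m and z of round_sample in the frame of mark between -0.012 and 0.012 m and y of round_sample in the frame of mark between -0.05 and 0.05 m and (y of round_sample in the frame of mark above 0.02 m or y of round_sample in the frame of mark below -0.02 m)), for 0.05 s.
At the end, for the whole second after the job is handed in: The round sample hangs on the rail (its origin within 10 mm across and 8 mm in height of the rail's axis), within 15 mm of the mark along the rail, tilted less than 14 degrees and turned less than 15 degrees, released and at rest (x of round_sample in the frame of mark between -0.01 and 0.01 m and z of round_sample in the frame of mark between -0.008 and 0.008 m and y of round_sample in the frame of mark between -0.015 and 0.015 m and angle between round_sample's own z axis and vertical below 0.25 rad and angle between the y axis of round_sample and the y axis of mark, either way round below 0.26 rad and linear speed of round_sample below 0.03 m/s and angular speed of round_sample below 0.4 rad/s); the robot touches nothing.
It fails at once if the wide sample is moved more than 30 mm or tipped (distance of wide_sample from where it was at the start of the episode above 0.03 m or angle between wide_sample's own z axis and vertical above 0.35 rad).
It fails at once if the slim sample is moved more than 30 mm or tipped (distance of slim_sample from where it was at the start of the episode above 0.03 m or angle between slim_sample's own z axis and vertical above 0.35 rad).
It also fails if it takes over 54 s, if anything falls off the work surface, if the arm or the gripper's body presses on something with over 40 N, if the wrist force passes 120 N, or if a joint passes its speed limit or range.

### The arm

A 7-joint arm with a two-finger parallel gripper is mounted at the origin on the work surface. World frame = base frame: x ahead of the robot, y to its left, z up, the work surface at z = 0. Lengths are in m, angles in degrees, forces in N, time in s.
With the tool pointing down it reaches from about 0.425 to 0.875 m from the base axis. Payload 4.7 kg.
Tool frame: the origin (TCP) lies at the very end of the fingers, on their centre line; the grasp point (between the pads) lies 19 mm behind it (env.grasp_offset is the distance from the TCP to the grasp point, in m); z points along the fingers, y is the line along which they close (so a half turn about z gives the same grasp; the last joint's range is limited). The gripper opens to 87 mm and grips with 3 to 60 N. Pads are 19 mm wide; open, the fingers measure 117 mm over their backs; the gripper's body (75 mm by 190 mm) begins 51 mm behind the grasp point.
Start: joints at [-75.338, 18.392, -4.016, 83.108, 1.295, 78.541, -3.26], TCP at [0.156, 0.631, 0.223] pointing down, gripper open.
Joint ranges: [-163.93, 163.93], [-17.29, 119.83], [-79.2, 71.16], [3.27, 140.29], [-89.18, 269.18], [5.43, 117.66], [-154.24, 154.24]. Speed limits (degrees/s): [147.25, 147.25, 180, 180, 180, 180, 180].

### API

Orientations are given as [roll, pitch, yaw] about the fixed x, y, z axes, in that order (R = Rz(yaw) Ry(pitch) Rx(roll)).
In Python, from cell import env gives the robot as it stands. The module is installed in compiled form; this text tells all that it offers.
- The arm moves only by the tool drive_tool, never from a script. Its argument "moves" is one flat list of numbers, 5 for each row, row after row: the shift along the tool's x, y, z in units of 40 mm (1.0 is 40 mm), then the turn about the tool's z in units of 10 degrees (1.0 is 10 degrees), then the finger opening in mm, from 0 to 87. A call has 1 to 5 rows; each row is the pose to reach, as a shift and turn from the pose commanded when the call began, along the tool's axes at that moment; what a row does not reach only later rows make up. A row lasts 1/8 s, in which the tool goes at most 62.5 mm and 10.7 degrees, less where a joint would pass 70% of its speed; a pose out of reach is approached as far as the arm can. A call with a gripper value outside its range is refused whole. The fingers move at their own pace and stop on an object; "squeeze" is the grip in N (left out, the last holds). Time passes only in rows, so rows that repeat a pose let the fingers close. It gives the time, the measured TCP pose, the force, the opening and the grip force at its end, in the units of the state.
- env.get_obs(): the state, without advancing time (a new reading comes with each control period).
- env.read_camera(name): name is "scene" or "top"; returns (picture, depth): 420x560x3 uint8, red, green, blue; 420x560 float32, m along the optical axis (not along the pixel's ray), 0 where there is no reading.
- env.camera_model(name): a dict with "K" (3x3 intrinsics, pixels), "rvec" (rotation vector, rad) and "tvec" (3), from world to camera coordinates, as OpenCV has them. Camera axes: x right, y down, z forward; pixel columns grow to the right and rows downward; lengths in m; the calibration is good to about 2 mm. A picture is of the moment at which its call begins. camera_model takes no time and is no camera call.
- env.sign_off(): hands the job in; it is judged then, once.
The state is a dict: "time_s": time; "qpos": joint angles; "joint_velocities": joint speeds; "effort": joint torques, N m; "tool_pos": TCP position; "tool_rot": TCP orientation; "force": force on the tool from outside, world axes, zero at the start; "wrist_torque": the same for the moment, N m; "grip_width": finger opening in m; "grasp_force": force on a finger pad.
Only numpy, scipy, OpenCV 4.12 (cv2) and the standard library are available. Lean on these libraries where they do the work, as an engineer would, in place of code of your own. Each camera call takes 0.05 s, during which the arm holds its last target. There are 200 camera calls.

## Working session

There is one attempt and no reset: what is moved stays moved. The work goes in short steps, Python scripts to look and compute and a tool call to move; the robot and the scene stay as the last step left them, time stands still between calls to the robot, and variables do not carry over. Pictures are saved under pics/ and viewed, at most 10 in all, crops included, and the job is handed in when it is done.

Besides the shell and the picture viewer there is one more tool, called after "Request:" by a JSON object that holds its "api" and its "payload". drive_tool: Moves the arm, as the interface text tells. Its arguments: {"type":"object","properties":{"moves":{"type":"array","items":{"type":"number"}},"squeeze":{"type":"number"}},"required":["moves"]}

```bash
mkdir -p pics
cat > h.py <<'E'
import numpy as np, cv2
from cell import env
def shot(n):
    p,d=env.read_camera(n); m=env.camera_model(n)
    K=np.array(m["K"],float);R=cv2.Rodrigues(np.array(m["rvec"],float))[0];t=np.array(m["tvec"],float).ravel()
    v,u=np.mgrid[:d.shape[0],:d.shape[1]]
    c=np.stack([(u-K[0,2])/K[0,0]*d,(v-K[1,2])/K[1,1]*d,d],-1)
    W=(c-t)@R; W[d==0]=np.nan
    return p,d,W
E
python3 - <<'E'
from h import *
for n in("scene","top"):
    p,d,W=shot(n); np.savez(n+"0.npz",p=p,W=W); cv2.imwrite(f"pics/{n}0.png",p[...,::-1])
o=env.get_obs();print(o["tool_pos"],o["tool_rot"],o["time_s"],o["grip_width"],env.grasp_offset)
E
```

```text
[0.15556758 0.63059198 0.2215619 ] [-1.79899172e+02  7.14516203e-03  1.66148310e+02] 0.1 0.0870562514532523 0.0187
```

View pics/scene0.png

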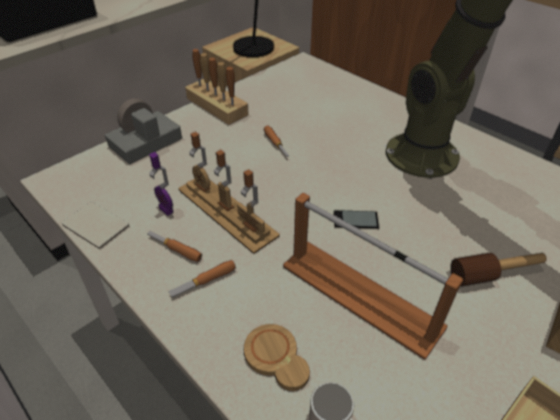

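View pics/top0.png

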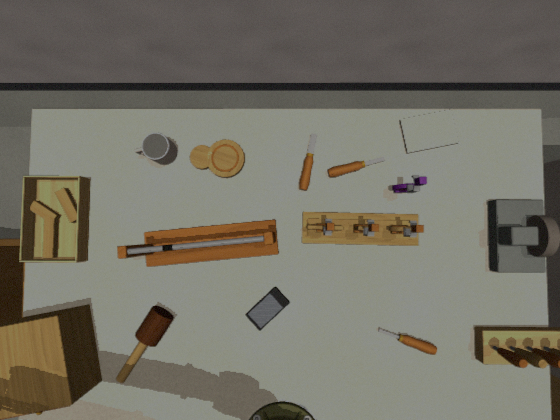

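The scene view shows the rack with three samples: (200,180), (225,195) and (250,215). A purple look-alike stands at (160,190). The rail has its black mark at (400,256). In the top view the rack is at (360,229) and the mark at (167,247). Next I'll enlarge the rack and measure positions.

Run:
```python
from h import *
s=np.load("scene0.npz");t=np.load("top0.npz")
a=cv2.resize(s["p"][120:260,140:300],(560,490),interpolation=cv2.INTER_CUBIC)
cv2.imwrite("pics/crop.png",a[...,::-1])
W=t["W"]
for u,v in [(310,240),(410,240),(310,215),(410,215),(167,247),(200,244),(240,240),(327,228),(375,228),(418,229),(125,251),(268,238)]: print(u,v,W[v,u].round(3))
W=s["W"]
for u,v in [(196,138),(221,157),(249,177),(400,256),(340,219),(380,243),(420,268)]: print("s",u,v,W[v,u].round(3))
# grip tops: cluster points in rack zone with z .165-.215
for n,S in(("s",s),("t",t)):
    W=S["W"];q=W[(W[...,2]>.166)&(W[...,2]<.215)&(W[...,0]>.3)&(W[...,1]<0.1)&(W[...,1]>-.6)]
    print(n,len(q),np.histogram(q[:,1],bins=np.arange(-.6,.1,.02)))
```

```text
310 240 [ 0.564 -0.078  0.013]
410 240 [ 0.566 -0.361  0.013]
310 215 [ 0.635 -0.078  0.013]
410 215 [ 0.636 -0.362  0.012]
167 247 [0.549 0.274 0.194]
200 244 [0.557 0.194 0.197]
240 240 [0.567 0.099 0.197]
327 228 [ 0.596 -0.108  0.204]
375 228 [ 0.597 -0.221  0.202]
418 229 [ 0.595 -0.321  0.204]
125 251 [0.539 0.372 0.201]
268 238 [0.572 0.032 0.202]
s 196 138 [ 0.599 -0.317  0.193]
s 221 157 [ 0.604 -0.21   0.194]
s 249 177 [ 0.606 -0.104  0.197]
s 400 256 [0.55  0.274 0.193]
s 340 219 [0.404 0.017 0.009]
s 380 243 [0.554 0.229 0.197]
s 420 268 [0.548 0.318 0.193]
s 922 (array([  0,   0,   0,   0,   0,   0,   0,   0,   0,   0,   0,   0,  11,
       137,  84,   0,   0,   0,  29, 110,   0,   0,   0,  10, 150,   0,
         0,   0,   0,   0,   0, 132, 143,  56]), array([-6.00000000e-01, -5.80000000e-01, -5.60000000e-01, -5.40000000e-01,
       -5.20000000e-01, -5.00000000e-01, -4.80000000e-01, -4.60000000e-01,
       -4.40000000e-01, -4.20000000e-01, -4.00000000e-01, -3.80000000e-01,
       -3.60000000e-01, -3.40000000e-01, -3.20000000e-01, -3.00000000e-01,
       -2.80000000e-01, 
[... 495 characters left out ...]
 0,   0,   0,   0,   0, 106,  58,  53]), array([-6.00000000e-01, -5.80000000e-01, -5.60000000e-01, -5.40000000e-01,
       -5.20000000e-01, -5.00000000e-01, -4.80000000e-01, -4.60000000e-01,
       -4.40000000e-01, -4.20000000e-01, -4.00000000e-01, -3.80000000e-01,
       -3.60000000e-01, -3.40000000e-01, -3.20000000e-01, -3.00000000e-01,
       -2.80000000e-01, -2.60000000e-01, -2.40000000e-01, -2.20000000e-01,
       -2.00000000e-01, -1.80000000e-01, -1.60000000e-01, -1.40000000e-01,
       -1.20000000e-01, -1.00000000e-01, -8.00000000e-02, -6.00000000e-02,
       -4.00000000e-02, -2.00000000e-02,  5.55111512e-16,  2.00000000e-02,
        4.00000000e-02,  6.00000000e-02,  8.00000000e-02]))
```

View pics/crop.png

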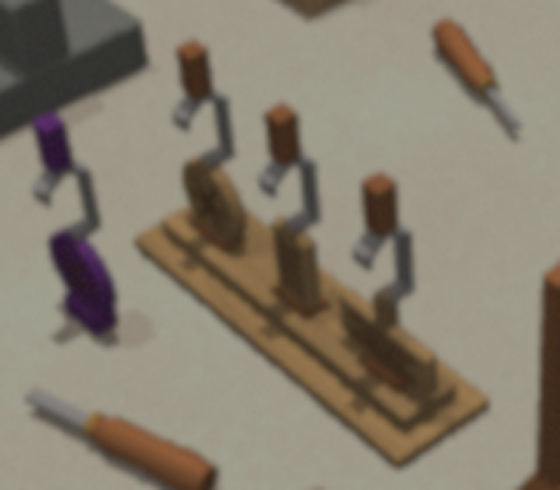

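The crop shows the round disc at crop (213,205) in the leftmost rack place, at y≈-0.32. The slim sample is in the middle at (298,270) and the wide one is on the right at (390,350). The purple disc (85,285) stands outside the rack and is excluded. So the target is the natural-wood disc, with its grip top at top pixel (418,229). Next come precise measurements.

Run:
```python
from h import *
for n in("scene","top"):
    f=np.load(n+"0.npz");W=f["W"];p=f["p"].astype(int)
    print(n)
    for y0 in(-.32,-.215,-.11):
        m=(W[...,2]>.166)&(W[...,2]<.215)&(abs(W[...,0]-.6)<.04)&(abs(W[...,1]-y0)<.03)
        q=W[m]; tp=q[q[:,2]>.199]
        print(y0,len(q),"min",q.min(0).round(4),"max",q.max(0).round(4),"top",len(tp),*( [tp.min(0).round(4),tp.max(0).round(4),np.median(tp,0).round(4)] if len(tp) else []))
    m=(W[...,2]>.185)&(W[...,2]<.215)&(abs(W[...,0]-.555)<.035)&(W[...,1]>.06)&(W[...,1]<.345)
    q=W[m]; b=m&(p.sum(-1)<110)
    # axis: bin crest
    k=np.polyfit(q[:,1],q[:,0],1);print("rail dx/dy",k,np.degrees(np.arctan(-k[0])),len(q),"zmax",np.percentile(q[:,2],95),"res",np.std(q[:,0]-np.polyval(k,q[:,1])))
    k=np.polyfit(q[:,1],q[:,0],1)
    y=W[b][:,1];print("mark y",len(y),y.min(),y.max(),"x at mid",np.polyval(k,(y.min()+y.max())/2))
    # rack edges
    m=(abs(W[...,2]-.026)<.007)&(abs(W[...,0]-.6)<.08)&(W[...,1]<-.03)&(W[...,1]>-.42)
    q=W[m]
    if len(q)>50:
        r=cv2.minAreaRect(q[:,:2].astype(np.float32));print("rack",r,len(q),q.min(0),q.max(0))
```

```text
scene
-0.32 131 min [ 0.5884 -0.3341  0.1661] max [ 0.6082 -0.3114  0.2046] top 33 [ 0.5897 -0.3307  0.1991] [ 0.6074 -0.3139  0.2046] [ 0.5985 -0.3219  0.2023]
-0.215 139 min [ 0.5903 -0.2274  0.167 ] max [ 0.611  -0.2058  0.2057] top 40 [ 0.5905 -0.2267  0.1992] [ 0.6086 -0.2073  0.2057] [ 0.6016 -0.2166  0.2021]
-0.11 160 min [ 0.5919 -0.1225  0.1662] max [ 0.6123 -0.1023  0.206 ] top 48 [ 0.5933 -0.1217  0.199 ] [ 0.6123 -0.103   0.206 ] [ 0.6033 -0.1114  0.2021]
rail dx/dy [-0.10293399  0.57975089] 5.876985077693108 972 zmax 0.19751392446318689 res 0.003414739647701532
mark y 38 0.26557241033420614 0.2834172679073261 x at mid 0.551496038597654
rack ((0.5996385812759399, -0.21746858954429626), (0.3021599054336548, 0.053583770990371704), 89.00209045410156) 1064 [ 0.57224542 -0.36862751  0.01905917] [ 0.62892689 -0.06646922  0.03292183]
top
-0.32 101 min [ 0.5875 -0.3333  0.1663] max [ 0.6045 -0.3149  0.2083] top 68 [ 0.5875 -0.3333  0.1991] [ 0.604  -0.315   0.2083] [ 0.5958 -0.3232  0.2035]
-0.215 86 min [ 0.5894 -0.2284  0.1674] max [ 0.6064 -0.21    0.2073] top 63 [ 0.5894 -0.2284  0.1994] [ 0.6059 -0.2108  0.2073] [ 0.5988 -0.2196  0.2039]
-0.11 71 min [ 0.5913 -0.1221  0.1694] max [ 0.6081 -0.1054  0.2065] top 61 [ 0.5913 -0.1221  0.1996] [ 0.6079 -0.1054  0.2065] [ 0.5984 -0.1146  0.2035]
rail dx/dy [-0.10115395  0.57557361] 5.77604729531732 699 zmax 0.19842154132142134 res 0.00404706215404377
mark y 49 0.2626651857519467 0.28426531210549133 x at mid 0.5479115243176357
rack ((0.5979223847389221, -0.21879711747169495), (0.2986261546611786, 0.04995878040790558), 88.93585205078125) 1106 [ 0.57118832 -0.36764446  0.0195615 ] [ 0.62385897 -0.06920079  0.03295295]
```

Request:
{"api": "drive_tool", "payload": {"moves": [0, 0, -2, -1, 87, -4, -1, -2, -1.4, 87, -6, -3, -2, -1.4, 87, -7, -5, -2, -1.4, 87, -7, -6, -2, -1.4, 87]}}

```text
time_s: 0.72
tool_pos: [0.3174, 0.4474, 0.2982]
tool_rot: [-180.0, -0.0, -179.9]
force: [0.3, -0.3, 1.0]
grip_width: 0.0867
grasp_force: 0.0
```

Request:
{"api": "drive_tool", "payload": {"moves": [-1.5, -1, 0, 0.1, 87, -3, -2, 0, 0.1, 87, -4.5, -3, 0, 0.1, 87, -5.5, -4.2, 0, 0.1, 87, -6.2, -5.5, 0, 0.1, 87]}}

```text
time_s: 1.35
tool_pos: [0.5523, 0.2487, 0.298]
tool_rot: [-180.0, -0.0, 179.2]
force: [0.1, 0.2, -0.5]
grip_width: 0.0869
grasp_force: 0.0
```

Request:
{"api": "drive_tool", "payload": {"moves": [0, -1.5, 0, 0, 87, 0, -3, 0, 0, 87, 0, -4.5, 0, 0, 87, 0, -6, 0, 0, 87, 0, -7.5, 0, 0, 87]}}

```text
time_s: 1.98
tool_pos: [0.5461, -0.0519, 0.2986]
tool_rot: [180.0, -0.0, 179.2]
force: [0.6, -0.1, -0.8]
grip_width: 0.0869
grasp_force: 0.0
```

Request:
{"api": "drive_tool", "payload": {"moves": [0, -1.5, 0, 0, 87, 0, -3, 0, 0, 87, 0, -4.5, 0, 0, 87, 0, -5.5, 0, 0, 87, 0, -6, 0, 0, 87]}}

```text
time_s: 2.6
tool_pos: [0.5418, -0.2931, 0.2983]
tool_rot: [-179.9, -0.1, 178.9]
force: [0.2, 0.4, -1.0]
grip_width: 0.0868
grasp_force: 0.0
```

```bash
cat > st.py <<'E'
from h import *
o=env.get_obs();print(o["time_s"],o["tool_pos"].round(4),o["tool_rot"].round(2),o["qpos"].round(1),o["force"].round(1),o["grip_width"])
E
python3 st.py
```

```text
2.6 [ 0.5418 -0.2931  0.2983] [-1.7995e+02 -7.0000e-02  1.7892e+02] [ -5.1  14.6  38.3  82.6  -8.9  85.9 121.9] [ 0.2  0.4 -1. ] 0.08680007329379394
```

Request:
{"api": "drive_tool", "payload": {"moves": [-1.39, -0.71, 0.5, 0, 87, -1.39, -0.71, 1, 0, 87, -1.39, -0.71, 1.5, 0, 87, -1.39, -0.71, 1.8, 0, 87, -1.39, -0.71, 1.8, 0, 87]}}

```text
time_s: 3.22
tool_pos: [0.5974, -0.3185, 0.227]
tool_rot: [179.9, 0.0, 179.1]
force: [0.4, 0.2, 0.1]
grip_width: 0.087
grasp_force: 0.0
```

```bash
python3 st.py
python3 - <<'E'
from h import *
p,d,W=shot("scene")
a=cv2.resize(p[80:260,120:320],(600,540),interpolation=cv2.INTER_CUBIC)
cv2.imwrite("pics/pre.png",a[...,::-1])
E
```

```text
3.225 [ 0.5974 -0.3185  0.227 ] [1.7993e+02 2.0000e-02 1.7915e+02] [ -1.3  24.5  37.6  79.7 -14.9  80.8 125.3] [0.4 0.2 0.1] 0.08696585740690888
```

View pics/pre.png

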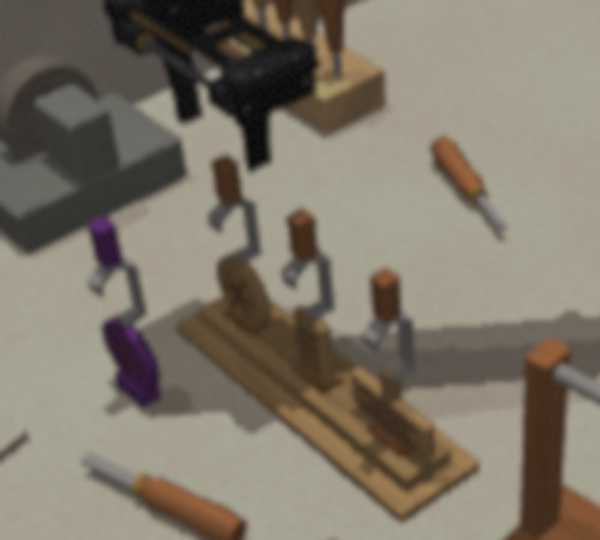

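The open fingers at (190,110) and (258,150) straddle the round sample's grip at (228,180). I'll descend and grip.

Request:
{"api": "drive_tool", "payload": {"moves": [0, -0.1, 0.5, 0, 87, 0, -0.1, 1, 0, 87, 0, -0.1, 1.45, 0, 87, 0, -0.1, 1.45, 0, 87, 0, -0.1, 1.45, 0, 60]}}

```text
time_s: 3.9
tool_pos: [0.5984, -0.3234, 0.169]
tool_rot: [-180.0, 0.0, 179.2]
force: [0.3, 0.3, 0.6]
grip_width: 0.0828
grasp_force: 0.0
```

Request:
{"api": "drive_tool", "payload": {"moves": [0, 0, 0, 0, 30, 0, 0, 0, 0, 10, 0, 0, 0, 0, 10, 0, 0, 0, 0, 10, 0, 0, 0, 0, 10], "squeeze": 30}}

```text
time_s: 4.53
tool_pos: [0.5982, -0.3232, 0.1688]
tool_rot: [180.0, 0.0, 179.1]
force: [0.3, 0.6, -0.3]
grip_width: 0.0348
grasp_force: 0.0
```

Request:
{"api": "drive_tool", "payload": {"moves": [0, 0, 0, 0, 10, 0, 0, 0, 0, 10, 0, 0, -0.2, 0, 10, 0, 0, -0.4, 0, 10, 0, 0, -0.6, 0, 10]}}

```text
time_s: 5.15
tool_pos: [0.5983, -0.3232, 0.1936]
tool_rot: [-180.0, 0.0, 179.1]
force: [0.9, -0.2, -1.9]
grip_width: 0.0175
grasp_force: 29.9
```

Request:
{"api": "drive_tool", "payload": {"moves": [0, 0, -0.7, 0, 10, 0, 0, -1.4, 0, 10, 0, 0, -2.1, 0, 10, 0, 0, -2.8, 0, 10, 0, 0, -2.9, 0, 10]}}

```text
time_s: 5.78
tool_pos: [0.5989, -0.3241, 0.3116]
tool_rot: [-179.9, 0.2, 179.1]
force: [0.2, -0.4, -2.6]
grip_width: 0.0178
grasp_force: 29.9
```

Request:
{"api": "drive_tool", "payload": {"moves": [0.5, 0, 0, 0, 10, 1.2, 0, 0, 0, 10, 1.9, 0, 0, 0, 10, 2.4, 0, 0, 0, 10, 2.5, 0, 0, 0, 10]}}

```text
time_s: 6.4
tool_pos: [0.4968, -0.322, 0.3083]
tool_rot: [179.9, -0.0, 179.1]
force: [0.5, 0.2, -2.3]
grip_width: 0.0173
grasp_force: 29.9
```

```bash
python3 st.py
python3 - <<'E'
from h import *
o=env.get_obs();tp=o["tool_pos"]
p,d,W=shot("scene");np.savez("held.npz",p=p,W=W)
cv2.imwrite("pics/held.png",cv2.resize(p[60:260,100:340],(720,600),interpolation=cv2.INTER_CUBIC)[...,::-1])
m=(abs(W[...,0]-tp[0])<.03)&(abs(W[...,1]-tp[1])<.05)&(W[...,2]<tp[2]-.03)&(W[...,2]>.1)
q=W[m];r=(W-tp)[m]
for z in np.arange(-.16,-.02,.01):
    s=r[abs(r[:,2]-z)<.005]
    if len(s):print(z.round(3),len(s),s.min(0).round(4)[:2],s.max(0).round(4)[:2])
E
```

```text
6.4 [ 0.4968 -0.322   0.3083] [ 1.7994e+02 -1.0000e-02  1.7907e+02] [ -3.8  11.1  40.3  85.2  -7.2  86.4 125.5] [ 0.5  0.2 -2.3] 0.017298704792899952
-0.16 14 [-0.0091 -0.0183] [0.011  0.0219]
-0.15 41 [-0.0087 -0.0198] [0.0145 0.0224]
-0.14 58 [-0.008  -0.0172] [0.012  0.0262]
-0.13 36 [-0.0013 -0.0292] [0.0087 0.0306]
-0.12 53 [-0.0022 -0.0345] [0.0078 0.0346]
-0.11 64 [-0.0064 -0.0308] [0.009  0.0396]
-0.1 65 [-0.0051 -0.0318] [0.0089 0.0393]
-0.09 59 [-0.0056 -0.0284] [0.0082 0.0361]
-0.08 56 [-0.0065 -0.0266] [0.0074 0.0304]
-0.07 64 [-0.0194 -0.0067] [0.0081 0.0193]
-0.06 16 [-0.0196 -0.0086] [-0.0144  0.0105]
-0.05 16 [-0.0209 -0.0061] [-0.0147  0.0116]
-0.04 18 [-0.0209 -0.0065] [-0.0147  0.0103]
-0.03 8 [-0.018  -0.0071] [-0.0142  0.009 ]
```

View pics/held.png

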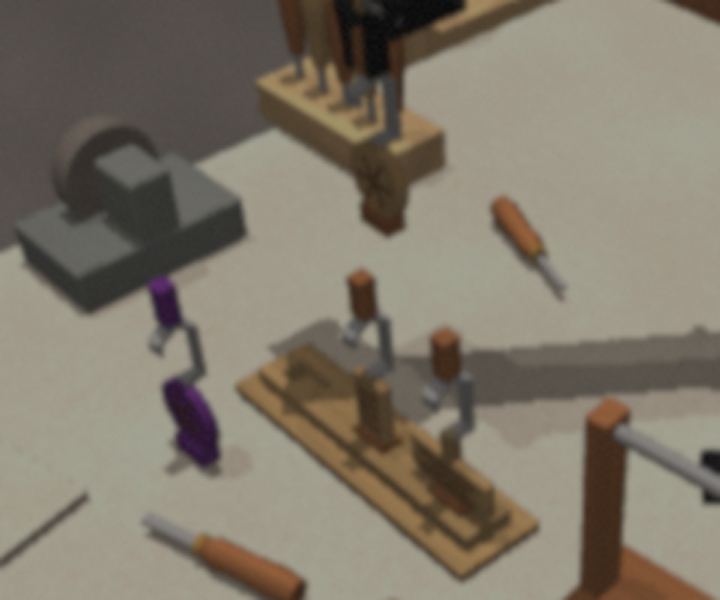

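The held picture shows the round sample hanging straight in the fingers at (380,190), with the slim and wide samples still standing. I'll carry it on the robot's side of the rack.

Request:
{"api": "drive_tool", "payload": {"moves": [0, 0.7, 0, 0, 10, 0, 1.8, 0, 0, 10, 0, 2.9, 0, 0, 10, 0, 4, 0, 0, 10, 0, 5, 0, 0, 10]}}

```text
time_s: 7.08
tool_pos: [0.5019, -0.1192, 0.3084]
tool_rot: [180.0, 0.0, 179.2]
force: [0.9, 0.3, -2.3]
grip_width: 0.0179
grasp_force: 29.9
```

Request:
{"api": "drive_tool", "payload": {"moves": [0.2, 1, 0, 0, 10, 0.2, 2, 0, -0.2, 10, 0.2, 3, 0, -0.3, 10, 0.2, 4, 0, -0.5, 10, 0.2, 5, 0, -0.67, 10]}}

```text
time_s: 7.7
tool_pos: [0.4965, 0.0806, 0.3083]
tool_rot: [180.0, -0.0, -174.0]
force: [0.7, 0.4, -1.9]
grip_width: 0.0176
grasp_force: 29.9
```

Request:
{"api": "drive_tool", "payload": {"moves": [0, 0.8, 0, 0, 10, 0, 1.6, 0, 0, 10, 0, 2.2, 0, 0, 10, 0, 2.5, 0, 0, 10, 0, 2.5, 0, 0, 10]}}

```text
time_s: 8.32
tool_pos: [0.486, 0.1786, 0.3083]
tool_rot: [-180.0, -0.0, -174.1]
force: [0.5, -0.5, -2.6]
grip_width: 0.0178
grasp_force: 29.9
```

```bash
cat > rel.py <<'E'
from h import *
o=env.get_obs();tp=o["tool_pos"];yaw=np.radians(o["tool_rot"][2])
M=np.array([.5497,.2742]);a=np.radians(5.82)
yx=np.array([np.cos(a),np.sin(a)]);yy=np.array([-np.sin(a),np.cos(a)])
d=tp[:2]-M;print("in mark frame x,y",(d@yx*1e3).round(1),(d@yy*1e3).round(1),"z orig-axis",round((tp[2]-.0173-.190)*1e3,1),"yaw err",round((o["tool_rot"][2]%180)-5.82,2),"F",o["force"].round(1),o["wrist_torque"].round(2),o["time_s"],o["qpos"].round())
E
python3 rel.py
```

```text
in mark frame x,y -73.1 -88.7 z orig-axis 101.0 yaw err 0.12 F [ 0.5 -0.5 -2.6] [-0.11  0.06  0.05] 8.325 [-36.   0.  13.  94.  -0.  86.  73.]
```

Request:
{"api": "drive_tool", "payload": {"moves": [0, 0, 0.6, 0, 10, 0, 0, 1.2, 0, 10, 0, 0, 1.7, 0, 10, 0, 0, 1.77, 0, 10, 0, 0, 1.77, 0, 10]}}

```text
time_s: 8.95
tool_pos: [0.4865, 0.1771, 0.2387]
tool_rot: [180.0, 0.0, -174.2]
force: [-0.4, 0.1, -1.2]
grip_width: 0.0178
grasp_force: 29.9
```

```bash
python3 rel.py
python3 - <<'E'
from h import *
p,d,W=shot("scene");tp=env.get_obs()["tool_pos"]
cv2.imwrite("pics/at.png",cv2.resize(p[150:350,270:480],(630,600),interpolation=cv2.INTER_CUBIC)[...,::-1])
M=np.array([.5497,.2742,.19]);a=np.radians(5.82);c,s=np.cos(a),np.sin(a)
L=(W-M)@np.array([[c,-s,0],[s,c,0],[0,0,1]])
for nm,m in(("rail",(abs(L[...,0])<.025)&(abs(L[...,1]+.03)<.1)&(abs(L[...,2])<.03)),("samp",(abs(L[...,0]+.07)<.04)&(abs(L[...,1]+.089)<.045)&(L[...,2]<.04)&(L[...,2]>-.15))):
    q=L[m]
    if nm=="rail": print("rail",len(q),np.percentile(q,[2,50,98],axis=0).round(4))
    else:
        for z in np.arange(-.14,.041,.01):
            r=q[abs(q[:,2]-z)<.005]
            if len(r):print(z.round(3),len(r),r.min(0).round(4)[:2],r.max(0).round(4)[:2])
E
```

```text
in mark frame x,y -72.7 -90.1 z orig-axis 31.4 yaw err -0.04 F [-0.4  0.1 -1.2] [ 0.02 -0.04 -0.01] 8.95 [-35.   2.  13. 101.  -0.  78.  73.]
rail 725 [[-0.0058 -0.1248 -0.0042]
 [ 0.0028 -0.0213  0.0044]
 [ 0.0067  0.0666  0.0081]]
-0.11 16 [-0.079  -0.1072] [-0.0621 -0.07  ]
-0.1 58 [-0.0793 -0.1092] [-0.0605 -0.0696]
-0.09 67 [-0.0693 -0.1095] [-0.0608 -0.0704]
-0.07 3 [-0.0714 -0.1225] [-0.0694 -0.0998]
-0.06 89 [-0.0778 -0.124 ] [-0.0653 -0.0545]
-0.05 112 [-0.0793 -0.1234] [-0.0648 -0.0533]
-0.04 104 [-0.0793 -0.1205] [-0.0644 -0.057 ]
-0.03 116 [-0.0806 -0.1155] [-0.0653 -0.0615]
-0.02 90 [-0.0929 -0.1008] [-0.066  -0.0764]
-0.01 26 [-0.0936 -0.097 ] [-0.0827 -0.0822]
0.0 22 [-0.0923 -0.0951] [-0.0881 -0.0817]
0.01 19 [-0.0944 -0.0932] [-0.0873 -0.0813]
0.02 20 [-0.0932 -0.0945] [-0.0537 -0.0817]
0.03 43 [-0.0623 -0.0977] [-0.052  -0.0815]
0.04 39 [-0.069  -0.0975] [-0.054  -0.0811]
```

View pics/at.png

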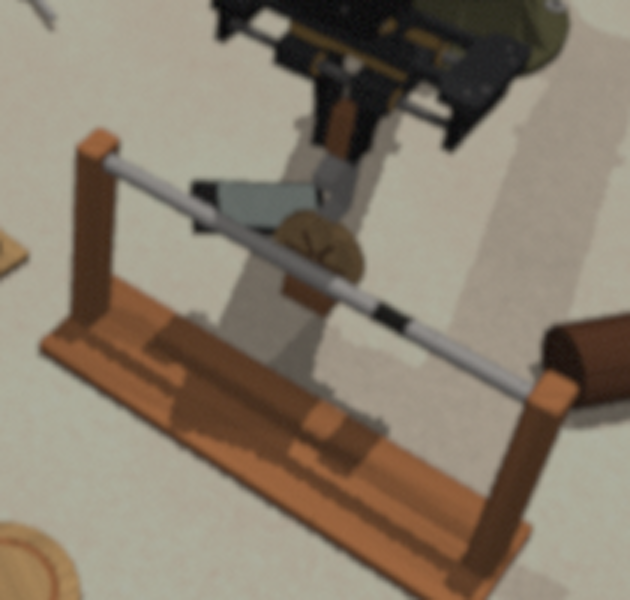

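The picture shows the hook lip on the robot's side, clear above the rail, with the mark at (392,316). The measured offsets agree with the pose. Now forward over the rail.

Request:
{"api": "drive_tool", "payload": {"moves": [-0.4, 0, 0, 0, 10, -0.8, 0, 0, 0, 10, -1.2, 0, 0, 0, 10, -1.6, 0, 0, 0, 10, -1.84, 0, 0, 0, 10]}}

```text
time_s: 9.62
tool_pos: [0.5604, 0.1853, 0.2377]
tool_rot: [-180.0, -0.0, -174.2]
force: [0.5, -0.5, -2.6]
grip_width: 0.0179
grasp_force: 29.9
```

```bash
python3 rel.py; python3 rel.py
```

```text
in mark frame x,y 1.6 -89.5 z orig-axis 30.4 yaw err 0.01 F [ 0.5 -0.5 -2.6] [ 0.06 -0.02 -0.04] 9.625 [-33.  11.  14.  91.  -3.  78.  77.]
in mark frame x,y 1.6 -89.5 z orig-axis 30.4 yaw err 0.01 F [ 0.5 -0.5 -2.6] [ 0.06 -0.02 -0.04] 9.625 [-33.  11.  14.  91.  -3.  78.  77.]
```

Request:
{"api": "drive_tool", "payload": {"moves": [0, 0, 0.2, 0, 10, 0, 0, 0.4, 0, 10, 0, 0, 0.6, 0, 10, 0, 0, 0.7, 0, 10, 0, 0, 0.7, 0, 10]}}

```text
time_s: 10.25
tool_pos: [0.5588, 0.1853, 0.2097]
tool_rot: [-180.0, -0.0, -174.1]
force: [-0.1, 0.4, -2.0]
grip_width: 0.0177
grasp_force: 29.9
```

Request:
{"api": "drive_tool", "payload": {"moves": [0, 0, 0.03, 0, 10, 0, 0, 0.03, 0, 10, 0, 0, 0.06, 0, 10, 0, 0, 0.06, 0, 10]}}

```text
time_s: 10.75
tool_pos: [0.5592, 0.1854, 0.2076]
tool_rot: [180.0, 0.0, -174.1]
force: [0.6, -0.9, -2.4]
grip_width: 0.0173
grasp_force: 29.9
```

```bash
python3 rel.py
python3 - <<'E'
from h import *
p,d,W=shot("scene")
cv2.imwrite("pics/hook.png",cv2.resize(p[150:350,270:480],(630,600),interpolation=cv2.INTER_CUBIC)[...,::-1])
E
```

```text
in mark frame x,y 0.4 -89.3 z orig-axis 0.3 yaw err 0.03 F [ 0.6 -0.9 -2.4] [ 0.06 -0.02 -0.02] 10.75 [-33.  11.  14.  94.  -3.  75.  77.]
```

View pics/hook.png

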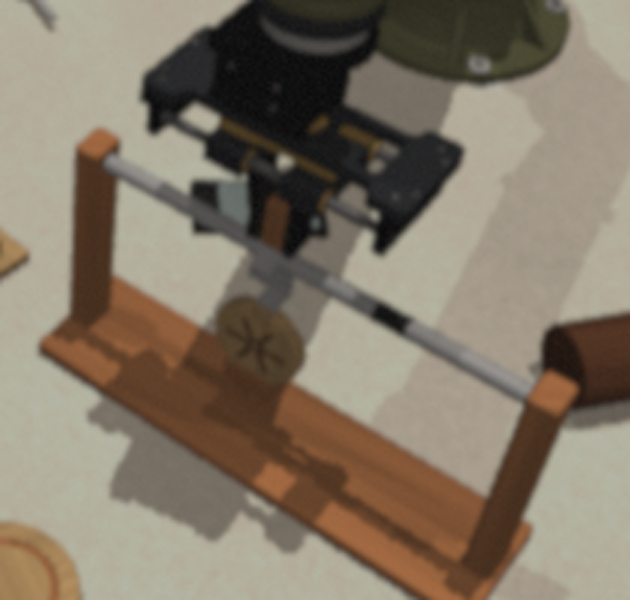

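The hook is over the rail at (270,262) and 89 mm from the mark at (392,316). It's held just clear of contact, so I'll slide it now.

Request:
{"api": "drive_tool", "payload": {"moves": [0, 0.25, 0, 0, 10, 0, 0.5, 0, 0, 10, 0, 0.75, 0, 0, 10, 0, 1, 0, 0, 10, 0, 1.25, 0, 0, 10]}}

```text
time_s: 11.42
tool_pos: [0.554, 0.236, 0.2076]
tool_rot: [180.0, 0.0, -174.1]
force: [0.6, 0.6, -1.8]
grip_width: 0.0178
grasp_force: 29.9
```

Request:
{"api": "drive_tool", "payload": {"moves": [0, 0.25, 0, 0, 10, 0, 0.5, 0, 0, 10, 0, 0.75, 0, 0, 10, 0, 0.98, 0, 0, 10, 0, 0.98, 0, 0, 10]}}

```text
time_s: 12.05
tool_pos: [0.5497, 0.2753, 0.2075]
tool_rot: [180.0, -0.0, -174.1]
force: [-0.2, -0.1, -2.6]
grip_width: 0.0177
grasp_force: 29.9
```

```bash
python3 rel.py
python3 - <<'E'
from h import *
M=np.array([.5497,.2742,.19]);a=np.radians(5.82);c,s=np.cos(a),np.sin(a)
for n in("scene","top"):
    p,d,W=shot(n)
    L=(W-M)@np.array([[c,-s,0],[s,c,0],[0,0,1]])
    m=(abs(L[...,0])<.03)&(abs(L[...,1])<.06)&(L[...,2]<-.055)&(L[...,2]>-.115)
    q=L[m];print(n,len(q),q.min(0).round(4) if len(q) else 0,q.max(0).round(4) if len(q) else 0)
E
```

```text
in mark frame x,y 0.1 1.1 z orig-axis 0.2 yaw err 0.13 F [-0.2 -0.1 -2.6] [ 0.02 -0.08 -0.02] 12.05 [-39.  14.  11.  90.  -3.  76.  69.]
scene 630 [-0.0091 -0.0345 -0.1148] [ 0.0085  0.0371 -0.0554]
top 0 0 0
```

Request:
{"api": "drive_tool", "payload": {"moves": [0, 0, 0.03, 0, 10, 0, 0, 0.05, 0, 10, 0, 0, 0.05, 0, 10], "squeeze": 5}}

```text
time_s: 12.52
tool_pos: [0.5509, 0.2736, 0.2069]
tool_rot: [180.0, 0.1, -174.2]
force: [-0.7, -1.7, 4.8]
grip_width: 0.0179
grasp_force: 5.0
```

Request:
{"api": "drive_tool", "payload": {"moves": [0, 0, 0, 0, 22, 0, 0, 0, 0, 28, 0, 0, 0, 0, 40, 0, 0, 0, 0, 60, 0, 0, 0, 0, 60]}}

```text
time_s: 13.15
tool_pos: [0.55, 0.2741, 0.2055]
tool_rot: [180.0, -0.0, -174.2]
force: [-1.0, -0.4, -0.8]
grip_width: 0.0499
grasp_force: 0.0
```

Request:
{"api": "drive_tool", "payload": {"moves": [0, 0, 0, 0, 60, 0, 0, -0.4, 0, 60, 0, 0, -1, 0, 60, 0, 0, -1.8, 0, 60, 0, 0, -2.5, 0, 60]}}

```text
time_s: 13.78
tool_pos: [0.5504, 0.2742, 0.3083]
tool_rot: [179.9, 0.1, -174.2]
force: [0.1, 0.7, 0.0]
grip_width: 0.0601
grasp_force: 0.0
```

Request:
{"api": "drive_tool", "payload": {"moves": [0, 0, 0, 0, 60, 0, 0, 0, 0, 60, 0, 0, 0, 0, 60, 0, 0, 0, 0, 60, 0, 0, 0, 0, 60]}}

```text
time_s: 14.4
tool_pos: [0.5499, 0.274, 0.3051]
tool_rot: [-180.0, -0.0, -174.2]
force: [-0.1, -0.2, 0.3]
grip_width: 0.06
grasp_force: 0.0
```

```bash
python3 rel.py
python3 - <<'E'
from h import *
M=np.array([.5497,.2742,.19]);a=np.radians(5.82);c,s=np.cos(a),np.sin(a)
for i in range(2):
    p,d,W=shot("scene")
    L=(W-M)@np.array([[c,-s,0],[s,c,0],[0,0,1]])
    for z0,z1 in((-.07,-.055),(-.115,-.1),(-.14,-.13),(.015,.05)):
        m=(abs(L[...,0])<.03)&(abs(L[...,1])<.06)&(L[...,2]>z0)&(L[...,2]<z1)
        q=L[m];print(z0,len(q),q.min(0).round(4),q.max(0).round(4))
cv2.imwrite("pics/end.png",cv2.resize(p[100:350,180:480],(720,600),interpolation=cv2.INTER_CUBIC)[...,::-1])
E
```

```text
in mark frame x,y 0.2 -0.2 z orig-axis 97.8 yaw err 0.03 F [-0.1 -0.2  0.3] [0.02 0.02 0.  ] 14.4 [-39.  13.  12.  81.  -3.  86.  69.]
-0.07 182 [-0.0104 -0.0294 -0.07  ] [ 0.0055  0.0304 -0.0551]
-0.115 114 [-0.0021 -0.0312 -0.1149] [ 0.0024  0.0323 -0.1001]
-0.14 57 [-0.0115 -0.0188 -0.1399] [ 0.0061  0.0206 -0.1301]
0.015 158 [-0.0087 -0.0091  0.0153] [0.012  0.0094 0.05  ]
-0.07 181 [-0.0092 -0.0294 -0.0699] [ 0.0057  0.0297 -0.055 ]
-0.115 116 [-0.0024 -0.0324 -0.115 ] [ 0.0031  0.0329 -0.1002]
-0.14 56 [-0.0133 -0.0191 -0.1398] [ 0.0056  0.0201 -0.13  ]
0.015 152 [-0.0069 -0.0086  0.0154] [0.0119 0.0095 0.0499]
```

View pics/end.png

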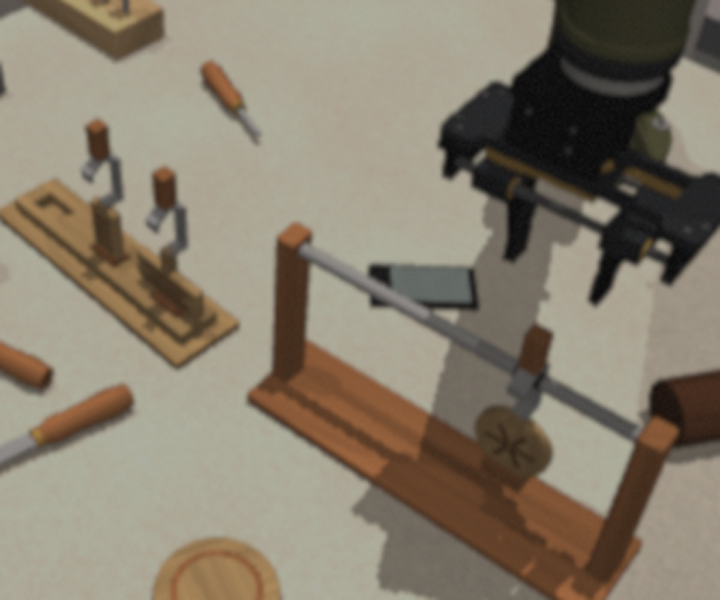

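The round sample hangs centred over the mark (530,375), tilted only about 2 to 3°. The gripper is clear and both other samples still stand in the rack. I'll let it settle briefly and hand in.

Request:
{"api": "drive_tool", "payload": {"moves": [0, 0, -0.5, 0, 60, 0, 0, -0.5, 0, 60, 0, 0, -0.5, 0, 60, 0, 0, -0.5, 0, 60, 0, 0, -0.5, 0, 60]}}

```text
time_s: 15.12
tool_pos: [0.5499, 0.274, 0.3251]
tool_rot: [-180.0, -0.0, -174.2]
force: [-0.3, -0.3, 0.1]
grip_width: 0.0596
grasp_force: 0.0
```

Request:
{"api": "drive_tool", "payload": {"moves": [0, 0, 0, 0, 60, 0, 0, 0, 0, 60, 0, 0, 0, 0, 60, 0, 0, 0, 0, 60, 0, 0, 0, 0, 60]}}

```text
time_s: 15.75
tool_pos: [0.5501, 0.2741, 0.3256]
tool_rot: [180.0, 0.0, -174.2]
force: [-0.2, 0.5, -0.3]
grip_width: 0.0598
grasp_force: 0.0
```

Request:
{"api": "drive_tool", "payload": {"moves": [0, 0, 0, 0, 60, 0, 0, 0, 0, 60, 0, 0, 0, 0, 60, 0, 0, 0, 0, 60, 0, 0, 0, 0, 60]}}

```text
time_s: 16.38
tool_pos: [0.5501, 0.2741, 0.3257]
tool_rot: [180.0, 0.0, -174.2]
force: [0.7, 0.4, -0.8]
grip_width: 0.0597
grasp_force: 0.0
```

Run:
```python
from h import *
M=np.array([.5497,.2742,.19]);a=np.radians(5.82);c,s=np.cos(a),np.sin(a)
for i in range(4):
    p,d,W=shot("scene");L=(W-M)@np.array([[c,-s,0],[s,c,0],[0,0,1]])
    m=(abs(L[...,0])<.03)&(abs(L[...,1])<.06)&(L[...,2]>-.14)&(L[...,2]<-.05);print(np.nanmean(L[m],0).round(5))
print(env.sign_off())
```

```text
[ 0.00046  0.0022  -0.08933]
[ 0.0006   0.00225 -0.08959]
[ 0.00049  0.00213 -0.08931]
[ 0.00059  0.00227 -0.08969]
the job is handed in; nothing more can be done
None
```

The round sample was hooked on 89 mm from the mark, slid along the rail without unhooking, and left hanging within about 2 mm of the mark, at rest and released; the other two samples still stand in the rack, and the job was handed in at about 16.6 s (no verdict was returned).

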